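Play a three-turn take on the crank organ

TASK

Play the take on the crank organ for the recording: draw its stop knob fully out, then turn the crank three full turns clockwise (as seen facing the crank), neither running on nor slipping back at the heavy point. From the end of the first turn, which fills the reservoir, turn so steadily that the pointer of its top board floats between the two collars on the guide post until the third turn ends; then let go with the handle hanging straight down. The organ only stands on its rubber feet, so work with a light hand and do not shove it along the table, and leave everything else where it is.

Things in the scene. Friction and masses are not known exactly. Their poses are not given: they have to be found in the camera images.
- organ: Crank organ, a plywood case 220 mm (x) by 280 mm (y), 205 mm high, 8.4 kg, loose on rubber feet (some 20 N at the handle can shift it); pipes and a small bellows on top. Origin on the table below the crank axle, in the outer face of the wall that carries the crank. z up; own y points from that wall into the case, which spans y 0 to 280 mm and x -85 to +135 mm. The stop knob is on its -x face, towards the robot.
- hub (a point): Point on the crank's turning axis (along the organ's own y), 79 mm out from the case wall, level with the middle of the handle's length; 150 mm above the table. The handle hangs straight below it at the start and runs about it on a circle whose radius, the throw, is set by a clamp nut in the slotted crank arm anywhere from 57 to 93 mm: see or feel it.
- crank_nut (a point): Nut on the end of the axle, on the crank's axis, 36 mm out from the case wall. The flat crank arm runs 21 to 28 mm from the wall. The handle is a turned dark-wood bar 26 mm thick and 90 mm long, parallel to the axis, 34 to 124 mm out from the wall (its end nut to 130 mm). It spins freely on its pin, so a hand holding it need not turn.
- crank (a joint): Crank angle, rad, counting on over whole turns. 0: handle straight down; growing: clockwise seen facing the crank, so from below the handle goes to the organ's own -x side, up, over to +x and down. A weighted feeder inside hangs on the axle: it pulls the handle back by 5 to 17 N going up, most when level, and pushes it on as much going down, besides 2 to 4 N of drag. Let go near 0, it settles at 0.
- stop_knob (a point): Middle of the stop knob on the organ's front: a turned knob 27 mm across and 28 mm long (along the organ's own x) on a brass rod, 170 mm above the table, 28 mm in front of the case face when pushed in.
- stop (a joint): How far the stop knob is drawn, m: 0 pushed in, 0.025 fully out, at a hard end. It slides out along the organ's own -x, needs about 3 N, and stays where it is left.
- reservoir (a joint): Angle of the reservoir's top board, rad: 0 lying down. It is raised by the wind, that is by the crank's speed averaged over the last second or so: about 1.2 rad/s holds it near 0.2, and it goes in proportion. The low collar on the guide post is at 0.10, the high collar at 0.30.
- board_edge (a point): Steel pointer at the free edge of the reservoir's top board (a 150 by 120 mm plywood board on top of the case, hinged on the robot's side); it rides up a 6 mm steel guide post with two brass collars.
- can_a: Aluminium drinks can, 66 mm across, 115 mm high; a bystander. Origin under its centre.
- can_b: Slim steel drinks can, 54 mm across, 135 mm high; a bystander. Origin under its centre.
- mug: White mug, 80 mm across, 95 mm high; a bystander. Origin under its centre.
- mic: Microphone on a round desk stand, 110 mm across, 240 mm high; a bystander. Origin under its centre.
- headphones: Black headphones lying down, about 190 mm wide, 73 mm high; a bystander. Origin between the ear cups, on the table.
- plug: Metal cable plug without its cable, 19 mm thick, 70 mm long, lying down; a bystander.
- screwdriver: Screwdriver, 170 mm long, lying down; a bystander.

How it is judged (in metres and radians):
On the way, in this order (a step that is already met when the one before it is completed fails the run):
1. the stop is drawn fully out (value of joint stop above 0.022 m), for 0.1 s.
2. the first turn is done and the reservoir's pointer floats between the collars (value of joint crank above 6.28 rad and value of joint reservoir between 0.1 and 0.3 rad), for 0.1 s.
3. three turns are done (value of joint crank above 18.5 rad), for 0.1 s.
At the end, for the whole second after the job is handed in: The stop is drawn at least 22 mm; the crank has been turned three turns and hangs at rest with its handle within 0.35 rad (20 degrees) of straight down; the organ's hub is within 8 mm of where it was (value of joint stop above 0.022 m and value of joint crank between 18.5 and 19.2 rad and velocity of joint crank between -0.15 and 0.15 rad/s and distance of hub from where it was at the start of the episode below 0.008 m); the robot touches nothing.
It fails at once if between the end of the first and the end of the third turn the reservoir's pointer leaves the space between the collars (value of joint crank between 6.6 and 18.2 rad and (value of joint reservoir below 0.095 rad or value of joint reservoir above 0.305 rad)).
It fails at once if the crank runs on (over 5 rad/s) or slips back (over 1.5 rad/s backwards) (velocity of joint crank above 5 rad/s or velocity of joint crank below -1.5 rad/s).
It fails at once if the organ is shoved along the table or lifted (its hub moved over 8 mm) (distance of hub from where it was at the start of the episode above 0.008 m).
It fails at once if something else on the table is moved over 20 mm (distance of any of can_a, can_b, mug, mic, headphones, plug, screwdriver from where it was at the start of the episode above 0.02 m).
It also fails if it takes over 72 s, if anything falls off the work surface, if the arm or the gripper's body presses on something with over 40 N, if the wrist force passes 120 N, or if a joint passes its speed limit or range.

ROBOT

A 7-joint arm with a two-finger parallel gripper is mounted at the origin on the work surface. World frame = base frame: x ahead of the robot, y to its left, z up, the work surface at z = 0. Lengths are in mm, angles in rad, forces in N, time in s.
With the tool pointing down it reaches from about 425 to 875 mm from the base axis. Payload 4.7 kg.
Tool frame: the origin (TCP) lies at the very end of the fingers, on their centre line; the grasp point (between the pads) lies 19 mm behind it (ctrl.pinch_z is the distance from the TCP to the grasp point, in mm); z points along the fingers, y is the line along which they close (so a half turn about z gives the same grasp; the last joint's range is limited). The gripper opens to 85 mm and grips with 20 to 120 N. Pads are 22 mm wide; open, the fingers measure 114 mm over their backs; the gripper's body (76 mm by 85 mm) begins 54 mm behind the grasp point. The pads swing forward as they close: fully open they stand 13 mm farther back than shut.
Start: joints at [-1.253, 0.321, -0.07, 1.45, 0.023, 1.371, -0.057], TCP at [194.473, 620.246, 231.349] pointing down, gripper open.
Joint ranges: [-2.86, 2.86], [-0.3, 2.09], [-1.38, 1.24], [0.06, 2.45], [-1.56, 4.7], [0.09, 2.05], [-2.69, 2.69]. Speed limits (rad/s): [2.57, 2.57, 3.14, 3.14, 3.14, 3.14, 3.14].

INTERFACE

Orientations are given as a unit quaternion [x, y, z, w].
In Python, from station import ctrl gives the robot as it stands. The module is installed in compiled form; this text tells all that it offers.
- The arm moves only by the tool move_arm, never from a script. Its argument "steps" is one flat list of numbers, 7 for each row, row after row: the shift along the tool's x, y, z in mm, then the turn, a rotation vector about the tool's x, y, z in rad, then the closure, from 0 (fully open) to 1 (shut). A call has 1 to 8 rows; each row is the pose to reach, as a shift and turn from the pose commanded when the call began, along the tool's axes at that moment; what a row does not reach only later rows make up. A row lasts 1/8 s, in which the tool goes at most 62.5 mm and 10.7 degrees, less where a joint would pass 70% of its speed; a pose out of reach is approached as far as the arm can. A call with a gripper value outside its range is refused whole. The fingers move at their own pace and stop on an object; "force" is the grip in N (left out, the last holds). Time passes only in rows, so rows that repeat a pose let the fingers close. It gives the time, the measured TCP pose, the force, the opening and the grip force at its end, in the units of the state.
- ctrl.sense(): the state, without advancing time (a new reading comes with each control period).
- ctrl.snapshot(name): name is "scene" or "top" or "wrist"; returns the picture (480x640x3 uint8, red, green, blue); there is no depth.
- ctrl.camera_model(name): a dict with "intrinsics" (3x3 intrinsics, pixels), "extrinsics" (4x4, takes a point from camera to world coordinates). Camera axes: x right, y up, looking along -z (the intrinsics and any distortion apply to the point x, -y, -z); pixel columns grow to the right and rows downward; lengths in mm; the calibration is good to about 2 mm. A picture is of the moment at which its call begins: read the wrist's pose just before it. camera_model takes no time and is no camera call; for the wrist camera it gives the pose at the moment of the call.
- ctrl.hand_in(): hands the job in; it is judged then, once.
The state is a dict: "t": time; "q": joint angles; "joint_vel": joint speeds; "effort": joint torques, N m; "ee_pos": TCP position; "ee_rot": TCP orientation; "ft_force": force on the tool from outside, world axes, zero at the start; "wrist_torque": the same for the moment, N m; "gripper_width": finger opening in mm; "gripper_force": force on a finger pad.
Only numpy, scipy, OpenCV 4.12 (cv2) and the standard library are available. Lean on these libraries where they do the work, as an engineer would, in place of code of your own. Each camera call takes 0.05 s, during which the arm holds its last target. There are 200 camera calls.

## Working session

There is one attempt and no reset: what is moved stays moved. The work goes in short steps, Python scripts to look and compute and a tool call to move; the robot and the scene stay as the last step left them, time stands still between calls to the robot, and variables do not carry over. Pictures are saved under pics/ and viewed, at most 10 in all, crops included, and the job is handed in when it is done.

Besides the shell and the picture viewer there is one more tool, called after "Call:" as a command line: name --argument value ..., lists and objects as JSON in quotes. move_arm: Moves the arm, as the interface text tells. Its arguments: {"type":"object","properties":{"steps":{"type":"array"},"force":{"type":"number"}},"required":["steps"]}

```bash
mkdir -p pics; python3 - <<'E'
from station import ctrl
import cv2,numpy as np
s=ctrl.sense();print({k:np.round(v,3).tolist() if not isinstance(v,float) else v for k,v in s.items()},ctrl.pinch_z)
for n in("scene","top"):
    im=ctrl.snapshot(n);cv2.imwrite(f"pics/{n}0.png",im[...,::-1])
    m=ctrl.camera_model(n);print(n,np.round(m["intrinsics"],1).tolist(),np.round(m["extrinsics"],4).tolist(),[k for k in m])
E
```

```text
{'t': 0.0, 'q': [-1.253, 0.322, -0.07, 1.452, 0.023, 1.371, -0.057], 'joint_vel': [0.001, 0.0, -0.0, -0.003, -0.001, 0.001, -0.001], 'effort': [-0.0, -49.356, -0.382, -31.434, 0.013, 0.011, -0.0], 'ee_pos': [194.293, 619.715, 230.221], 'ee_rot': [0.151, 0.988, -0.001, -0.0], 'ft_force': [-0.795, 0.848, 0.423], 'wrist_torque': [0.003, 0.027, -0.022], 'gripper_force': 0.0, 'gripper_width': 85.44367330096088} 18.700000000000003
scene [[536.5, 0.0, 315.3], [0.0, 536.5, 239.7], [0.0, 0.0, 1.0]] [[0.8514, -0.4023, 0.3366, 952.1427], [0.5245, 0.6584, -0.5398, -741.9356], [-0.0045, 0.6361, 0.7716, 1148.1293], [0.0, 0.0, 0.0, 1.0]] ['intrinsics', 'extrinsics']
top [[479.9, 0.0, 327.1], [0.0, 479.9, 240.3], [0.0, 0.0, 1.0]] [[0.0182, 0.9832, -0.1818, 268.6725], [-0.9998, 0.0194, 0.005, -62.8857], [0.0084, 0.1817, 0.9833, 1582.0072], [0.0, 0.0, 0.0, 1.0]] ['intrinsics', 'extrinsics']
```

View pics/scene0.png

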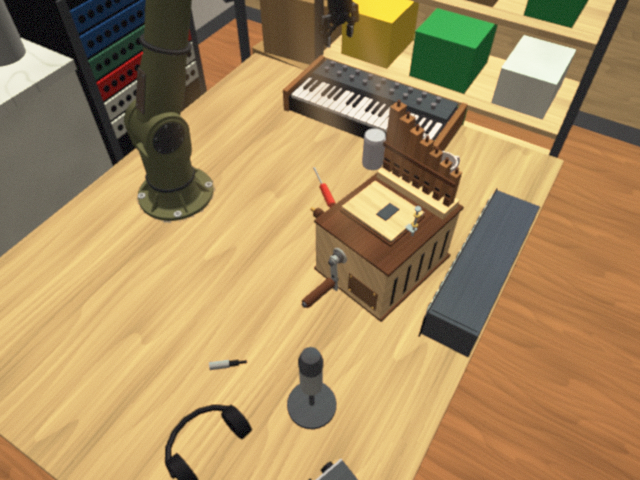

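View pics/top0.png

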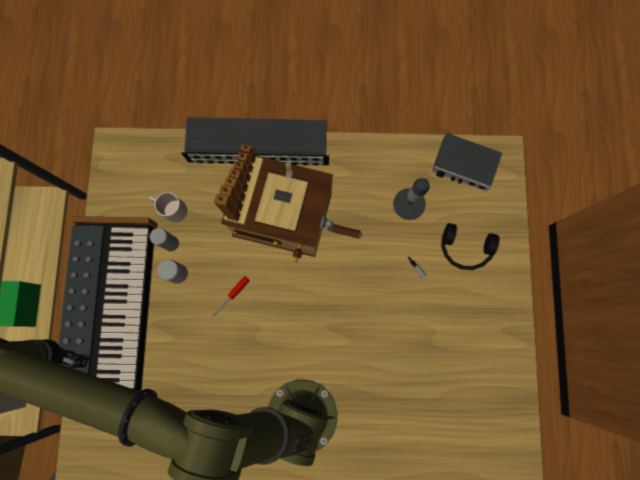

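Top view: handle at about (335..360, 228..235), stop knob near (297,253), organ yawed about 10°. Scene view: handle (305..335, 285..303), hub nut (338,257). I'll zoom in on both.

```bash
python3 - <<'E'
import cv2
a=cv2.imread("pics/scene0.png")[170:320,295:470];cv2.imwrite("pics/s1.png",cv2.resize(a,None,fx=4,fy=4,interpolation=cv2.INTER_CUBIC))
a=cv2.imread("pics/top0.png")[145:270,215:370];cv2.imwrite("pics/t1.png",cv2.resize(a,None,fx=4.8,fy=4.8,interpolation=cv2.INTER_CUBIC))
E
```

```text
(no output)
```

View pics/s1.png

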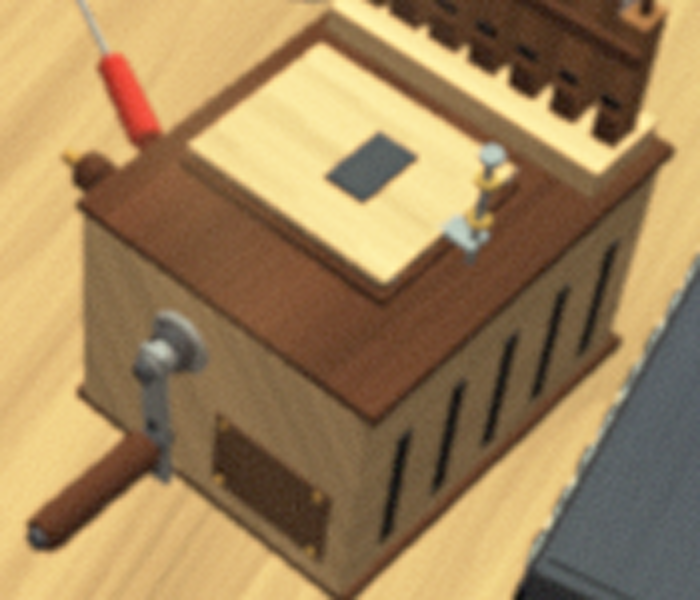

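View pics/t1.png

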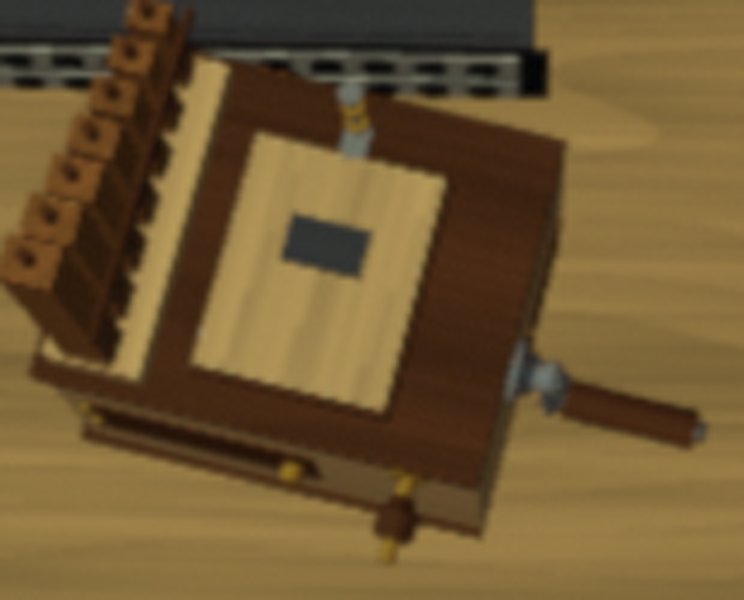

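Scene crop: lid corners at (80,207), (375,420), (670,152); crank nut (150,362); handle tip (38,537); knob (95,172). Top crop: lid corners at (485,487), (565,142), (30,370); nut (553,385); tip (703,432); knob (397,520).

```bash
cat > h.py <<'E'
import numpy as np
from station import ctrl
def ray(n,px,m=None):
    m=m or ctrl.camera_model(n);K=m["intrinsics"];E=np.array(m["extrinsics"])
    d=np.linalg.solve(np.array(K),[px[0],px[1],1.]);d=E[:3,:3]@[d[0],-d[1],-d[2]]
    return E[:3,3],d/np.linalg.norm(d)
def plane(n,px,z,m=None):
    o,d=ray(n,px,m);return o+d*(z-o[2])/d[2]
def tri(r):
    A=sum(np.eye(3)-np.outer(d,d) for o,d in r);b=sum((np.eye(3)-np.outer(d,d))@o for o,d in r)
    p=np.linalg.solve(A,b);return p,max(np.linalg.norm((np.eye(3)-np.outer(d,d))@(p-o)) for o,d in r)
S=lambda x,y:(295+(x+.5)/4-.5,170+(y+.5)/4-.5)
T=lambda x,y:(215+(x+.5)/4.8-.5,145+(y+.5)/4.8-.5)
E
python3 - <<'E'
from h import *
np.set_printoptions(precision=1,suppress=True)
for n,s,t in [("cornFR",(80,207),(485,487)),("cornBR",(375,420),(565,142)),("nut",(150,362),(553,387)),("tip",(38,537),(703,432)),("knob",(95,172),(397,520)),("handle inner",(150,450),(563,398))]:
    print(n,*tri([ray("scene",S(*s)),ray("top",T(*t))]))
for n,p in [("FR",(80,207)),("BR",(375,420)),("BL",(670,152))]: print("s",n,plane("scene",S(*p),205))
for n,p in [("FR",(485,487)),("BR",(565,142)),("FL",(30,370))]: print("t",n,plane("top",T(*p),205))
E
```

```text
cornFR [507.6 -35.4 202.7] 2.234183310260751
cornBR [725.9 -81.7 202.7] 0.42380697042808757
nut [581.6 -76.7 149.7] 1.5460266024989842
tip [ 567.  -177.6   84.1] 1.12477613280715
knob [488.8  17.3 174. ] 0.4165444964272744
handle inner [589.3 -84.9  76.5] 0.49091273335162366
s FR [510.2 -35.4 205. ]
s BR [726.8 -83.  205. ]
s BL [788.4 185.8 205. ]
t FR [505.5 -36.9 205. ]
t BR [724.8 -81.9 205. ]
t FL [572.6 242.7 205. ]
```

Geometry checks out: organ yaw ≈ −12.6°, origin ≈ (592,−53), nut at z = 150, knob at (489,17,~172) and throw ≈ 66–72. I'll fly to above the knob.

Call:
move_arm --steps '[-42, -35, -4, 0, 0, 0, 0, -84, -70, -8, 0, 0, -0.02, 0, -126, -105, -12, 0, 0, -0.04, 0, -168, -140, -17, 0, 0, -0.06, 0, -210, -175, -21, 0, 0, -0.084, 0, -252, -210, -26, 0, 0, -0.084, 0, -291, -244, -30, 0, 0, -0.084, 0, -325, -293, -30, 0, 0, -0.084, 0]' --force 30

```text
t: 1.1
ee_pos: [417.8, 242.1, 261.3]
ee_rot: [0.109, 0.994, 0.0, 0.0]
ft_force: [1.1, 0.0, 0.3]
gripper_width: 85.0
gripper_force: 0.0
```

```bash
python3 -c "
from h import *
s=ctrl.sense();print(s['t'],s['ee_pos'],s['ee_rot'],s['q'],s['ft_force'])"
```

```text
1.1 [417.79823104 242.14606614 261.28291511] [1.09447912e-01 9.93992496e-01 1.24216940e-04 2.37725228e-04] [-0.81647908 -0.05704626  0.22739181  1.81299749  0.0132      1.38366807
  0.75956744] [1.06648869 0.01843665 0.25964815]
```

Call:
move_arm --steps '[-24, -41, 0, 0, 0, 0, 0, -48, -82, 0, 0, 0, 0, 0, -72, -123, 0, 0, 0, 0, 0, -96, -164, 0, 0, 0, 0, 0, -112, -195, 0, 0, 0, 0, 0, -119.5, -205.5, 0, 0, 0, 0, 0, -119.5, -205.5, 0, 0, 0, 0, 0]'

```text
t: 1.98
ee_pos: [488.7, 17.1, 261.1]
ee_rot: [0.11, 0.994, 0.0, -0.0]
ft_force: [-0.7, 0.4, 0.2]
gripper_width: 85.3
gripper_force: 0.0
```

```bash
python3 -c "
from h import *
import cv2
s=ctrl.sense();m=ctrl.camera_model('wrist')
im=ctrl.snapshot('wrist');cv2.imwrite('pics/w1.png',im[...,::-1])
print(s['ee_pos'],s['ee_rot'],s['q']);print(m)
for p in [(489,17,170),(583,-88,150)]:
  E=np.array(m['extrinsics']);c=E[:3,:3].T@(np.array(p)-E[:3,3]);print(m['intrinsics']@np.array([c[0],-c[1],-c[2]])/-c[2])
"
```

```text
[488.71993498  17.09278819 261.08490691] [ 1.10052845e-01  9.93925691e-01  1.35147360e-04 -2.71404707e-04] [-0.6008554  -0.0574372   0.49558727  1.80807891  0.02739574  1.38459385
  1.23919987]
{'intrinsics': array([[380.80660019,   0.        , 320.55759114],
       [  0.        , 380.80660019, 241.64621335],
       [  0.        ,   0.        ,   1.        ]]), 'extrinsics': array([[ 2.19335419e-01, -9.35815845e-01, -2.75936004e-01,
         4.18420239e+02],
       [ 9.75649476e-01,  2.10301755e-01,  6.22998530e-02,
         3.33902354e+01],
       [-2.71363853e-04, -2.82881382e-01,  9.59154863e-01,
         4.03602244e+02],
       [ 0.00000000e+00,  0.00000000e+00,  0.00000000e+00,
         1.00000000e+00]])}
[319.86141252 246.96353131   1.        ]
[214.79851714 380.23607219   1.        ]
```

View pics/w1.png

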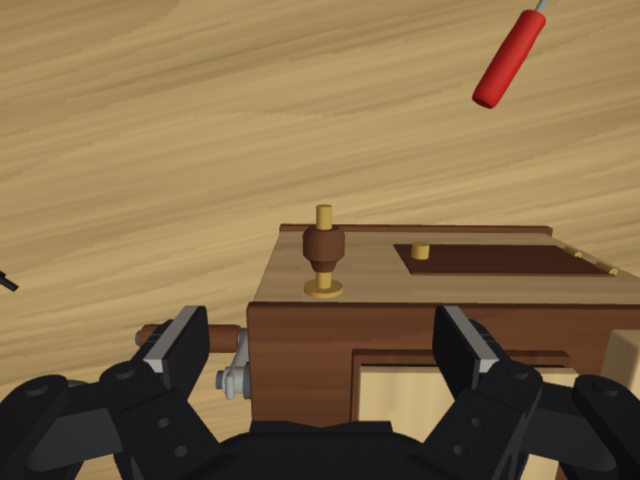

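The wrist view shows the knob at (324,246), 4 px off the prediction. The lid corner is at (248,303), with its edge horizontal, so the yaw is right. The handle runs from (138,337) to (240,339), and the nut end is at (219,381).

```bash
cat >> h.py <<'E'
th=np.deg2rad(-12.6);X=np.array([np.cos(th),np.sin(th)]);Y=np.array([-np.sin(th),np.cos(th)]);O=np.array([592.3,-53.1])
own=lambda p:np.array([(p[:2]-O)@X,(p[:2]-O)@Y,p[2]])
E
python3 - <<'E'
from h import *
np.set_printoptions(precision=1,suppress=True)
for n,p,z in [("knob",(324,246),170),("lid",(248,303),205),("tip",(138,337),83),("tip",(138,337),76),("inner",(240,339),80),("nut",(219,381),150),("knobrodwall",(322,288),170)]:
    P=plane("wrist",p,z);print(n,z,P,own(P))
for n,t in [("nut",(553,385)),("tip",(703,432))]:
  for z in(150,84,76): P=plane("top",T(*t),z);print("top",n,P,own(P))
# throw from wrist+scene+top tip
print(tri([ray("wrist",(138,337)),ray("top",T(703,432)),ray("scene",S(38,537))]))
E
```

```text
knob 170 [488.7  20.9 170. ] [-117.2   49.6  170. ]
lid 205 [502.  -26.8 205. ] [-93.9   6.  205. ]
tip 83 [ 564.8 -175.6   83. ] [  -0.2 -125.5   83. ]
tip 76 [ 568.  -180.1   76. ] [   4.  -129.3   76. ]
inner 80 [589.4 -82.9  80. ] [  3.7 -29.7  80. ]
nut 150 [584.3 -83.6 150. ] [ -1.1 -31.5 150. ]
knobrodwall 170 [516.9  13.3 170. ] [-88.1  48.4 170. ]
top nut [581.6 -77.6 150. ] [ -5.1 -26.3 150. ]
top nut [596.1 -78.3  84. ] [  9.2 -23.8  84. ]
top nut [597.8 -78.4  76. ] [ 10.9 -23.5  76. ]
top tip [ 553.1 -173.3  150. ] [ -12.1 -125.8  150. ]
top tip [ 566.2 -178.3   84. ] [   1.8 -127.9   84. ]
top tip [ 567.7 -179.    76. ] [   3.5 -128.2   76. ]
(array([ 566.4, -177. ,   81.8]), np.float64(1.5205106820468477))
```

Call:
move_arm --steps '[0, 3.5, 25, 0, 0, 0, 0, 0, 3.5, 55, 0, 0, 0, 0, 0, 3.5, 85, 0, 0, 0, 0.2, 0, 3.5, 104, 0, 0, 0, 0.4, 0, 3.5, 109, 0, 0, 0, 0.6, 0, 3.5, 109, 0, 0, 0, 1, 0, 3.5, 109, 0, 0, 0, 1, 0, 3.5, 109, 0, 0, 0, 1]' --force 25

```text
t: 3.02
ee_pos: [487.9, 19.2, 151.5]
ee_rot: [0.11, 0.994, -0.001, -0.002]
ft_force: [-2.5, -4.7, -6.0]
gripper_width: 26.3
gripper_force: 25.6
```

Call:
move_arm --steps '[4, -1.5, 0, 0, 0, 0, 1, 9, -1.5, 0, 0, 0, 0, 1, 14, -1.5, 0, 0, 0, 0, 1, 19, -1.5, 0, 0, 0, 0, 1, 23, -1.5, 0, 0, 0, 0, 1, 26, -1.5, 0, 0, 0, 0, 1, 26, -1.5, 0, 0, 0, 0, 1]'

```text
t: 3.9
ee_pos: [464.1, 24.7, 151.7]
ee_rot: [0.11, 0.994, 0.0, 0.001]
ft_force: [6.5, 0.1, -22.6]
gripper_width: 26.0
gripper_force: 26.4
```

Call:
move_arm --steps '[0, 0, 2, 0, 0, 0, 1, 1, 0, 3, 0, 0, 0, 1, 1.5, 0, 3, 0, 0, 0, 1]'

```text
t: 4.28
ee_pos: [464.2, 24.7, 151.4]
ee_rot: [0.11, 0.994, 0.001, 0.002]
ft_force: [2.2, -2.1, 0.1]
gripper_width: 26.4
gripper_force: 28.5
```

Call:
move_arm --steps '[-1, 0, 3, 0, 0, 0, 0, -1, 0, 3, 0, 0, 0, 0, -1, 0, -2, 0, 0, 0, 0, -1, 0, -30, 0, 0, 0, 0, -1, 0, -70, 0, 0, 0, 0, -1, 0, -100, 0, 0, 0, 0, -1, 0, -110, 0, 0, 0, 0, -1, 0, -110, 0, 0, 0, 0]'

```text
t: 5.28
ee_pos: [463.4, 24.7, 259.3]
ee_rot: [0.11, 0.994, 0.0, 0.0]
ft_force: [0.0, 0.5, 0.4]
gripper_width: 85.5
gripper_force: 0.0
```

```bash
python3 -c "
from h import *
import cv2
s=ctrl.sense();print(s['t'],s['ee_pos'],s['ft_force'])
im=ctrl.snapshot('wrist');cv2.imwrite('pics/w2.png',im[...,::-1])"
```

```text
5.275 [463.41264652  24.67559973 259.34389357] [0.04713669 0.52890701 0.3569992 ]
```

View pics/w2.png

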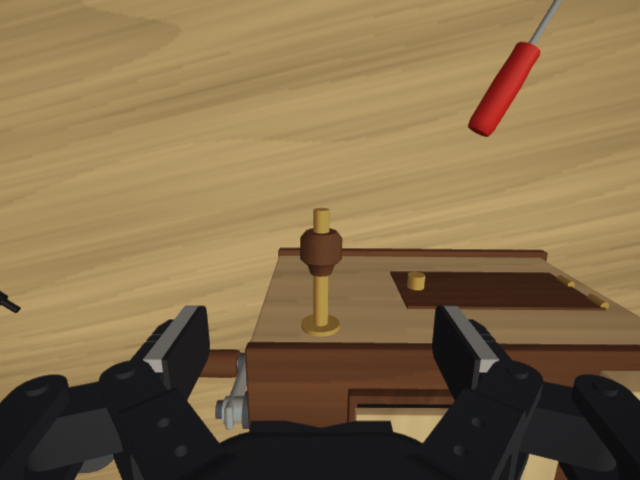

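The knob (321,247) now stands 77 px from its rosette (320,324), up from 42 px. I'll convert that to mm.

```bash
python3 - <<'E'
from h import *
np.set_printoptions(precision=1,suppress=True)
for n,p,z in [("knob",(321,247),170),("ros",(320,324),170),("lid",(247,344),205),("nut",(219,410),150)]: print(n,own(plane("wrist",p,z)))
s=ctrl.sense();print(own(s['ee_pos']))
E
```

```text
knob [-143.8   48.2  170. ]
ros [-89.3  47.5 170. ]
lid [-95.4   5.1 205. ]
nut [ -2.8 -32.4 150. ]
[-143.3   47.6  258.4]
```

Call:
move_arm --steps '[0, -20, 0, 0, 0, 0.175, 0, -15, -45, 0, 0, 0, 0.35, 0, -35, -70, 0, 0, 0, 0.525, 0, -60, -95, 0, 0, 0, 0.7, 0, -85, -115, 0, 0, 0, 0.875, 0, -110, -130, 0, 0, 0, 1.05, 0, -130, -135.5, 0, 0, 0, 1.225, 0, -146, -135.5, 0, 0, 0, 1.4, 0]'

```text
t: 6.32
ee_pos: [575.9, -140.5, 257.3]
ee_rot: [0.727, 0.687, -0.001, -0.001]
ft_force: [0.4, 0.2, 0.2]
gripper_width: 85.1
gripper_force: 0.0
```

Call:
move_arm --steps '[0, 0, 15, 0, 0, 0.1708, 0, 0, 0, 40, 0, 0, 0.1708, 0, 0, 0, 70, 0, 0, 0.1708, 0, 0, 0, 70, 0, 0, 0.1708, 0]'

```text
t: 6.82
ee_pos: [573.7, -138.9, 185.5]
ee_rot: [0.78, 0.625, -0.003, -0.002]
ft_force: [-0.5, 0.5, 0.7]
gripper_width: 85.3
gripper_force: 0.0
```

```bash
python3 - <<'E'
from h import *
import cv2
from scipy.spatial.transform import Rotation as R
s=ctrl.sense();print(s['t'],own(s['ee_pos']),R.from_quat(s['ee_rot']).as_matrix().round(3).tolist(),X,Y,s['q'],s['ft_force'])
im=ctrl.snapshot('wrist');cv2.imwrite('pics/w3.png',im[...,::-1])
m=ctrl.camera_model('wrist');print(m['extrinsics'].round(3).tolist())
E
```

```text
6.825 [  0.57250339 -87.73861155 185.53980575] [[0.218, 0.976, -0.007], [0.976, -0.218, 0.0], [-0.001, -0.007, -1.0]] [ 0.97591676 -0.21814324] [0.21814324 0.97591676] [-0.40369658  0.26515756  0.70478392  1.6831425  -0.17717234  1.26638815
  0.11840724] [-0.48260127  0.49789471  0.69620878]
[[0.976, 0.209, 0.066, 591.31], [-0.219, 0.936, 0.277, -68.364], [-0.004, -0.285, 0.959, 329.998], [0.0, 0.0, 0.0, 1.0]]
```

View pics/w3.png

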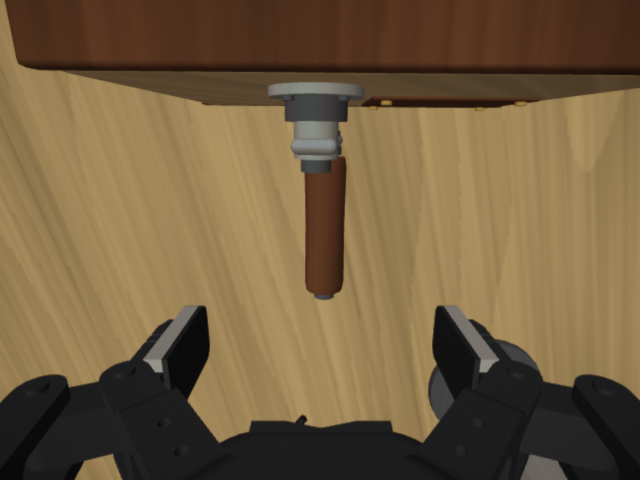

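The wrist view shows the handle from (325,160) to its tip at (324,297), the axle nut's end at (316,168), and the wall flange at (316,92).

```bash
python3 - <<'E'
from h import *
np.set_printoptions(precision=1,suppress=True)
for n,p,z in [("flange",(316,92),150),("nutend",(316,168),150),("tipend",(323,297),81),("tip",(323,297),75),("in",(325,165),81),("edgeL",(305,270),82),("edgeR",(343,270),82)]: print(n,z,own(plane("wrist",p,z)))
P,e=tri([ray("wrist",(323,297)),ray("top",T(703,432)),ray("scene",S(38,537))]);print(own(P),e)
P,e=tri([ray("wrist",(316,168)),ray("top",T(553,387)),ray("scene",S(150,362))]);print(own(P),e)
o,d=ray("wrist",(305,270));o,d2=ray("wrist",(343,270));
print("dist from width26:",26/np.linalg.norm(d-d2), "z", (o+d*26/np.linalg.norm(d-d2)))
E
```

```text
flange 150 [ -0.3   0.3 150. ]
nutend 150 [ -0.5 -32.8 150. ]
tipend 81 [   3.  -130.3   81. ]
tip 75 [   3.1 -133.    75. ]
in 81 [  4.2 -37.6  81. ]
edgeL 82 [  -9.5 -109.3   82. ]
edgeR 82 [  16.9 -109.3   82. ]
[   2.7 -127.5   85.4] 1.289081144824964
[ -3.2 -28.6 154.2] 4.62578909291373
dist from width26: 261.61749002269437 z [ 559.7 -156.4   85.7]
```

Call:
move_arm --steps '[0, 3, 30, 0, 0, 0, 0, 0, 3, 65, 0, 0, 0, 0, 0, 3, 100, 0, 0, 0, 0.2, 0, 3, 116, 0, 0, 0, 0.4, 0, 3, 120, 0, 0, 0, 0.6, 0, 3, 120, 0, 0, 0, 1, 0, 3, 120, 0, 0, 0, 1, 0, 3, 120, 0, 0, 0, 1]' --force 50

```text
t: 7.88
ee_pos: [579.6, -140.4, 70.1]
ee_rot: [0.78, 0.625, 0.0, 0.0]
ft_force: [-0.7, -0.4, 1.3]
gripper_width: 24.5
gripper_force: 49.0
```

```bash
cat > st.py <<'E'
from h import *
from scipy.spatial.transform import Rotation as R
np.set_printoptions(precision=2,suppress=True)
s=ctrl.sense();f=s['ft_force'];print(round(s['t'],3),"own",own(s['ee_pos']),"F own",np.array([f[:2]@X,f[:2]@Y,f[2]]),"w",round(s['gripper_width'],1),"rot",R.from_quat(s['ee_rot']).as_matrix()[:,2])
E
python3 st.py
```

```text
7.875 own [  6.62 -87.96  70.08] F own [-0.56 -0.57  1.3 ] w 24.5 rot [ 0.  0. -1.]
```

The grip is clean and the forces are near zero. I'll add a helper that prints the circle rows, then start turning slowly.

```bash
cat > rows.py <<'E'
# rows.py r th0 dth n [dx dz]: tool y = own x, tool z = down
import sys,numpy as np
r,a,d,n=map(float,sys.argv[1:5]);dx,dz=(list(map(float,sys.argv[5:7]))+[0,0])[:2];n=int(n)
out=[]
for i in range(1,n+1):
    t=a+d*i;k=i/n
    out+=[0,round(-r*(np.sin(t)-np.sin(a))+dx*k,1),round(-r*(np.cos(a)-np.cos(t))-dz*k,1),0,0,0,1]
print(out,"end",round(a+d*n,3))
E
python3 rows.py 67 -0.07 0.1 8
```

```text
[0, np.float64(-6.7), np.float64(0.1), 0, 0, 0, 1, 0, np.float64(-13.4), np.float64(-0.4), 0, 0, 0, 1, 0, np.float64(-20.0), np.float64(-1.6), 0, 0, 0, 1, 0, np.float64(-26.4), np.float64(-3.5), 0, 0, 0, 1, 0, np.float64(-32.6), np.float64(-5.9), 0, 0, 0, 1, 0, np.float64(-38.6), np.float64(-9.0), 0, 0, 0, 1, 0, np.float64(-44.2), np.float64(-12.7), 0, 0, 0, 1, 0, np.float64(-49.4), np.float64(-16.9), 0, 0, 0, 1] end 0.73
```

Call:
move_arm --steps '[0, -6.7, 0.1, 0, 0, 0, 1, 0, -13.4, -0.4, 0, 0, 0, 1, 0, -20, -1.6, 0, 0, 0, 1, 0, -26.4, -3.5, 0, 0, 0, 1, 0, -32.6, -5.9, 0, 0, 0, 1, 0, -38.6, -9, 0, 0, 0, 1, 0, -44.2, -12.7, 0, 0, 0, 1, 0, -49.4, -16.9, 0, 0, 0, 1]'

```text
t: 8.88
ee_pos: [529.8, -129.3, 85.9]
ee_rot: [0.78, 0.625, -0.001, -0.001]
ft_force: [2.8, -2.2, -8.7]
gripper_width: 24.0
gripper_force: 49.4
```

```bash
sed -i 's/round(/float(np.round(/g; s/,1)/,1))/g; s/,3))/,3)))/' rows.py; python3 st.py; python3 rows.py 67 0.73 0.1 8
```

```text
8.875 own [-44.38 -88.03  85.85] F own [ 3.25 -1.52 -8.69] w 24.0 rot [-0.  0. -1.]
[0, -4.8, -4.7, 0, 0, 0, 1, 0, -9.0, -9.9, 0, 0, 0, 1, 0, -12.8, -15.4, 0, 0, 0, 1, 0, -15.9, -21.3, 0, 0, 0, 1, 0, -18.5, -27.5, 0, 0, 0, 1, 0, -20.4, -33.9, 0, 0, 0, 1, 0, -21.7, -40.5, 0, 0, 0, 1, 0, -22.3, -47.2, 0, 0, 0, 1] end 1.53
```

Call:
move_arm --steps '[0, -4.8, -4.7, 0, 0, 0, 1, 0, -9, -9.9, 0, 0, 0, 1, 0, -12.8, -15.4, 0, 0, 0, 1, 0, -15.9, -21.3, 0, 0, 0, 1, 0, -18.5, -27.5, 0, 0, 0, 1, 0, -20.4, -33.9, 0, 0, 0, 1, 0, -21.7, -40.5, 0, 0, 0, 1, 0, -22.3, -47.2, 0, 0, 0, 1]'

```text
t: 9.88
ee_pos: [506.5, -122.6, 132.6]
ee_rot: [0.78, 0.626, -0.002, -0.003]
ft_force: [-6.8, 3.2, -13.0]
gripper_width: 24.1
gripper_force: 50.0
```

```bash
python3 st.py
```

```text
9.875 own [-68.61 -86.58 132.57] F own [ -7.34   1.61 -13.01] w 24.1 rot [-0.01  0.   -1.  ]
```

```bash
cat > rows.py <<'E'
# rows.py cx cz r x0 z0 th0 dth n : tool y = own x, tool z = down; (x0,z0) commanded now; old offset fades over 4 rows
import sys,numpy as np
cx,cz,r,x0,z0,a,d,n=map(float,sys.argv[1:]);n=int(n)
c=lambda t:np.array([cx-r*np.sin(t),cz-r*np.cos(t)])
p0=np.array([x0,z0]);e=p0-c(a);out=[]
for i in range(1,n+1):
    p=np.round(c(a+d*i)+e*max(0,1-i/4)-p0,1);out+=[0,float(p[0]),float(-p[1]),0,0,0,1]
print(out,"\nend",(p0+p).round(1),round(a+d*n,3))
E
python3 rows.py -0.3 138.3 68.6 -65 134.3 1.53 0.13 8
```

```text
[0, -0.7, -9.2, 0, 0, 0, 1, 0, -0.3, -18.3, 0, 0, 0, 1, 0, 1.2, -27.2, 0, 0, 0, 1, 0, 3.8, -35.6, 0, 0, 0, 1, 0, 8.4, -43.3, 0, 0, 0, 1, 0, 14.0, -50.2, 0, 0, 0, 1, 0, 20.4, -56.4, 0, 0, 0, 1, 0, 27.6, -61.7, 0, 0, 0, 1] 
end [-37.4 196. ] 2.57
```

Call:
move_arm --steps '[0, -0.7, -9.2, 0, 0, 0, 1, 0, -0.3, -18.3, 0, 0, 0, 1, 0, 1.2, -27.2, 0, 0, 0, 1, 0, 3.8, -35.6, 0, 0, 0, 1, 0, 8.4, -43.3, 0, 0, 0, 1, 0, 14.0, -50.2, 0, 0, 0, 1, 0, 20.4, -56.4, 0, 0, 0, 1, 0, 27.6, -61.7, 0, 0, 0, 1]'

```text
t: 10.88
ee_pos: [536.4, -125.8, 196.2]
ee_rot: [0.779, 0.627, 0.002, -0.003]
ft_force: [-4.9, 8.1, -5.3]
gripper_width: 24.4
gripper_force: 50.6
```

```bash
python3 st.py;  python3 rows.py -0.3 138.3 68.6 -37.4 196 2.57 0.13 8
```

```text
10.875 own [-38.71 -83.18 196.22] F own [-6.55  6.87 -5.27] w 24.4 rot [-0.    0.01 -1.  ]
[0, 7.8, -4.3, 0, 0, 0, 1, 0, 16.1, -7.6, 0, 0, 0, 1, 0, 24.7, -9.8, 0, 0, 0, 1, 0, 33.6, -10.8, 0, 0, 0, 1, 0, 42.5, -10.7, 0, 0, 0, 1, 0, 51.3, -9.4, 0, 0, 0, 1, 0, 59.9, -7.0, 0, 0, 0, 1, 0, 68.1, -3.5, 0, 0, 0, 1] 
end [ 30.7 199.5] 3.61
```

There is an unexpected axial force. I'll check whether the organ has shifted by image registration on its side wall and pipes, away from the moving parts.

```bash
cat > chk.py <<'E'
from h import *
import cv2
g=lambda a:cv2.cvtColor(a,cv2.COLOR_BGR2GRAY).astype(np.float32)
for n,cr in [("scene",(215,315,390,460)),("top",(140,250,217,262))]:
    a=g(cv2.imread(f"pics/{n}0.png"));b=g(ctrl.snapshot(n)[...,::-1].copy());c=cr
    cv2.imwrite(f"pics/{n}_now.png",b)
    A,B=[np.ascontiguousarray(q[c[0]:c[1],c[2]:c[3]]) for q in(a,b)]
    print(n,cv2.phaseCorrelate(A,B,cv2.createHanningWindow(A.shape[::-1],cv2.CV_32F)),np.abs(A-B).mean())
E
python3 chk.py; python3 st.py
```

```text
scene ((-0.09530444961777818, 0.0904472504438516), 0.6799943391482035) 12.563857
top ((0.4879298849131999, 0.009209621717403138), 0.9769336714567961) 4.1616163
10.975 own [-36.78 -83.2  197.23] F own [-3.7   5.9  -2.57] w 24.6 rot [ 0.    0.01 -1.  ][ WARN:0@1.165] global loadsave.cpp:1063 imwrite_ Unsupported depth image for selected encoder is fallbacked to CV_8U.
```

The organ is within about 1.4 mm of its start, pulled slightly along −y. I'll let the tool follow the handle by +4 mm along tool x to relax this.

Call:
move_arm --steps '[1, 7.8, -4.3, 0, 0, 0, 1, 2, 16.1, -7.6, 0, 0, 0, 1, 3, 24.7, -9.8, 0, 0, 0, 1, 4, 33.6, -10.8, 0, 0, 0, 1, 4, 42.5, -10.7, 0, 0, 0, 1, 4, 51.3, -9.4, 0, 0, 0, 1, 4, 59.9, -7.0, 0, 0, 0, 1, 4, 68.1, -3.5, 0, 0, 0, 1]'

```text
t: 11.98
ee_pos: [605.2, -140.9, 198.8]
ee_rot: [0.78, 0.625, 0.001, 0.0]
ft_force: [2.2, 5.1, -2.4]
gripper_width: 24.5
gripper_force: 50.7
```

```bash
python3 st.py;  python3 rows.py -0.3 138.3 68.6 30.7 199.5 3.61 0.14 8
```

```text
11.975 own [ 31.72 -82.91 198.8 ] F own [ 1.04  5.45 -2.45] w 24.5 rot [ 0.  0. -1.]
[0, 8.2, 4.9, 0, 0, 0, 1, 0, 15.7, 10.9, 0, 0, 0, 1, 0, 22.2, 17.9, 0, 0, 0, 1, 0, 27.8, 25.8, 0, 0, 0, 1, 0, 32.1, 34.3, 0, 0, 0, 1, 0, 35.3, 43.4, 0, 0, 0, 1, 0, 37.1, 52.8, 0, 0, 0, 1, 0, 37.6, 62.4, 0, 0, 0, 1] 
end [ 68.3 137.1] 4.73
```

Call:
move_arm --steps '[0, 8.2, 4.9, 0, 0, 0, 1, 0, 15.7, 10.9, 0, 0, 0, 1, 0, 22.2, 17.9, 0, 0, 0, 1, 0, 27.8, 25.8, 0, 0, 0, 1, 0, 32.1, 34.3, 0, 0, 0, 1, 0, 35.3, 43.4, 0, 0, 0, 1, 0, 37.1, 52.8, 0, 0, 0, 1, 0, 37.6, 62.4, 0, 0, 0, 1]'

```text
t: 12.98
ee_pos: [639.3, -151.1, 135.2]
ee_rot: [0.781, 0.625, -0.001, 0.0]
ft_force: [-0.5, -1.2, -5.9]
gripper_width: 24.6
gripper_force: 50.4
```

```bash
python3 st.py;  python3 rows.py -0.3 138.3 68.6 68.3 137.1 4.73 0.15 8
```

```text
12.975 own [ 67.21 -85.35 135.23] F own [-0.17 -1.3  -5.94] w 24.6 rot [-0. -0. -1.]
[0, -1.0, 10.2, 0, 0, 0, 1, 0, -3.4, 20.2, 0, 0, 0, 1, 0, -7.4, 29.7, 0, 0, 0, 1, 0, -12.7, 38.5, 0, 0, 0, 1, 0, -19.2, 46.4, 0, 0, 0, 1, 0, -26.9, 53.3, 0, 0, 0, 1, 0, -35.5, 58.9, 0, 0, 0, 1, 0, -44.9, 63.2, 0, 0, 0, 1] 
end [23.4 73.9] 5.93
```

```bash
cat > rows.py <<'E'
# rows.py x0 y0 z0 th0 dth n [cx cz r]: tool x,y,z = own y, own x, down; commanded now (x0,y0,z0); old offset fades over 4 rows
import sys,numpy as np
v=list(map(float,sys.argv[1:]));x0,y0,z0,a,d,n=v[:6];cx,cz,r=v[6:9] or (-0.3,138.3,68.6);n=int(n)
c=lambda t:np.array([cx-r*np.sin(t),-84.8-2.7*np.cos(t),cz-r*np.cos(t)])
p0=np.array([x0,y0,z0]);e=p0-c(a)
for i in range(1,n+1):
    p=np.round(c(a+d*i)+e*max(0,1-i/4)-p0,1);print([float(p[1]),float(p[0]),float(-p[2]),0,0,0,1],end=", ")
print("\nend",*(p0+p).round(1),round(a+d*n,3))
E
python3 rows.py 68.3 -84 137.1 4.73 .15 8
```

```text
[-0.6, -1.0, 10.2, 0, 0, 0, 1], [-1.2, -3.4, 20.2, 0, 0, 0, 1], [-1.8, -7.4, 29.7, 0, 0, 0, 1], [-2.4, -12.7, 38.5, 0, 0, 0, 1], [-2.7, -19.2, 46.4, 0, 0, 0, 1], [-2.9, -26.9, 53.3, 0, 0, 0, 1], [-3.2, -35.5, 58.9, 0, 0, 0, 1], [-3.3, -44.9, 63.2, 0, 0, 0, 1], 
end 23.4 -87.3 73.9 5.93
```

Call:
move_arm --steps '[-0.6, -1.0, 10.2, 0, 0, 0, 1, -1.2, -3.4, 20.2, 0, 0, 0, 1, -1.8, -7.4, 29.7, 0, 0, 0, 1, -2.4, -12.7, 38.5, 0, 0, 0, 1, -2.7, -19.2, 46.4, 0, 0, 0, 1, -2.9, -26.9, 53.3, 0, 0, 0, 1, -3.2, -35.5, 58.9, 0, 0, 0, 1, -3.3, -44.9, 63.2, 0, 0, 0, 1]'

```text
t: 13.98
ee_pos: [596.3, -143.6, 73.6]
ee_rot: [0.781, 0.625, 0.001, 0.001]
ft_force: [-0.6, -2.3, 1.7]
gripper_width: 24.4
gripper_force: 51.1
```

```bash
python3 st.py;  python3 rows.py 23.4 -87.3 73.9 5.93 .15 8
```

```text
13.975 own [ 23.66 -87.4   73.63] F own [-0.05 -2.34  1.7 ] w 24.4 rot [ 0. -0. -1.]
[-0.1, -9.9, 2.8, 0, 0, 0, 1], [-0.2, -20.1, 4.1, 0, 0, 0, 1], [-0.2, -30.3, 3.9, 0, 0, 0, 1], [-0.1, -40.5, 2.1, 0, 0, 0, 1], [0.0, -50.2, -1.1, 0, 0, 0, 1], [0.2, -59.4, -5.8, 0, 0, 0, 1], [0.4, -67.7, -11.8, 0, 0, 0, 1], [0.7, -75.1, -19.0, 0, 0, 0, 1], 
end -51.7 -86.6 92.9 7.13
```

Call:
move_arm --steps '[-0.1, -9.9, 2.8, 0, 0, 0, 1, -0.2, -20.1, 4.1, 0, 0, 0, 1, -0.2, -30.3, 3.9, 0, 0, 0, 1, -0.1, -40.5, 2.1, 0, 0, 0, 1, 0.0, -50.2, -1.1, 0, 0, 0, 1, 0.2, -59.4, -5.8, 0, 0, 0, 1, 0.4, -67.7, -11.8, 0, 0, 0, 1, 0.7, -75.1, -19.0, 0, 0, 0, 1]'

```text
t: 14.98
ee_pos: [522.3, -126.7, 91.7]
ee_rot: [0.781, 0.625, 0.0, 0.001]
ft_force: [4.9, -4.5, -8.0]
gripper_width: 24.2
gripper_force: 50.4
```

```bash
python3 st.py;  python3 rows.py -51.7 -86.6 92.9 7.13 .15 8
```

```text
14.975 own [-52.21 -87.09  91.72] F own [ 5.74 -3.29 -7.98] w 24.2 rot [ 0. -0. -1.]
[0.3, -6.2, -8.2, 0, 0, 0, 1], [0.7, -11.1, -17.2, 0, 0, 0, 1], [1.1, -14.6, -26.8, 0, 0, 0, 1], [1.5, -16.7, -36.9, 0, 0, 0, 1], [1.9, -17.2, -47.2, 0, 0, 0, 1], [2.3, -16.1, -57.4, 0, 0, 0, 1], [2.7, -13.6, -67.4, 0, 0, 0, 1], [3.0, -9.6, -76.8, 0, 0, 0, 1], 
end -61.3 -83.6 169.7 8.33
```

Call:
move_arm --steps '[0.3, -6.2, -8.2, 0, 0, 0, 1, 0.7, -11.1, -17.2, 0, 0, 0, 1, 1.1, -14.6, -26.8, 0, 0, 0, 1, 1.5, -16.7, -36.9, 0, 0, 0, 1, 1.9, -17.2, -47.2, 0, 0, 0, 1, 2.3, -16.1, -57.4, 0, 0, 0, 1, 2.7, -13.6, -67.4, 0, 0, 0, 1, 3.0, -9.6, -76.8, 0, 0, 0, 1]'

```text
t: 15.98
ee_pos: [511.2, -120.4, 168.4]
ee_rot: [0.78, 0.626, -0.002, -0.003]
ft_force: [-6.9, 0.5, -9.4]
gripper_width: 24.5
gripper_force: 50.3
```

```bash
python3 st.py;  python3 rows.py -61.3 -83.6 169.7 8.33 .15 8
```

```text
15.975 own [-64.49 -83.39 168.36] F own [-6.86 -1.05 -9.43] w 24.5 rot [-0.01  0.   -1.  ]
[0.4, 5.4, -8.8, 0, 0, 0, 1], [0.7, 12.0, -16.6, 0, 0, 0, 1], [0.9, 19.8, -23.4, 0, 0, 0, 1], [1.2, 28.4, -29.0, 0, 0, 0, 1], [1.3, 37.8, -33.2, 0, 0, 0, 1], [1.4, 47.7, -35.9, 0, 0, 0, 1], [1.5, 57.9, -37.1, 0, 0, 0, 1], [1.5, 68.2, -36.8, 0, 0, 0, 1], 
end 6.9 -82.1 206.5 9.53
```

Call:
move_arm --steps '[0.4, 5.4, -8.8, 0, 0, 0, 1, 0.7, 12.0, -16.6, 0, 0, 0, 1, 0.9, 19.8, -23.4, 0, 0, 0, 1, 1.2, 28.4, -29.0, 0, 0, 0, 1, 1.3, 37.8, -33.2, 0, 0, 0, 1, 1.4, 47.7, -35.9, 0, 0, 0, 1, 1.5, 57.9, -37.1, 0, 0, 0, 1, 1.5, 68.2, -36.8, 0, 0, 0, 1]'

```text
t: 16.98
ee_pos: [582.3, -134.4, 207.7]
ee_rot: [0.78, 0.626, 0.001, 0.001]
ft_force: [-2.1, -1.6, -0.6]
gripper_width: 24.6
gripper_force: 51.2
```

```bash
python3 st.py;  python3 rows.py 6.9 -82.1 206.5 9.53 .15 8; python3 rows.py 68.5 -84.4 147.1 10.73 .15 8
```

```text
16.975 own [  7.97 -81.5  207.71] F own [-1.7  -2.02 -0.6 ] w 24.6 rot [ 0.  0. -1.]
[-0.1, 10.1, 1.8, 0, 0, 0, 1], [-0.2, 19.8, 5.2, 0, 0, 0, 1], [-0.4, 29.0, 9.9, 0, 0, 0, 1], [-0.6, 37.3, 16.0, 0, 0, 0, 1], [-0.9, 44.6, 23.2, 0, 0, 0, 1], [-1.3, 50.7, 31.4, 0, 0, 0, 1], [-1.6, 55.6, 40.5, 0, 0, 0, 1], [-2.0, 59.0, 50.2, 0, 0, 0, 1], 
end 65.9 -84.1 156.3 10.73
[-0.3, 1.3, 7.8, 0, 0, 0, 1], [-0.6, 1.1, 15.8, 0, 0, 0, 1], [-1.0, -0.7, 23.7, 0, 0, 0, 1], [-1.3, -4.0, 31.3, 0, 0, 0, 1], [-1.7, -8.1, 40.7, 0, 0, 0, 1], [-2.0, -13.5, 49.5, 0, 0, 0, 1], [-2.3, -20.2, 57.3, 0, 0, 0, 1], [-2.6, -28.0, 64.0, 0, 0, 0, 1], 
end 40.5 -87.0 83.1 11.93
```

Forces are tiny and tracking is good. I'll continue.

Call:
move_arm --steps '[-0.1, 10.1, 1.8, 0, 0, 0, 1, -0.2, 19.8, 5.2, 0, 0, 0, 1, -0.4, 29.0, 9.9, 0, 0, 0, 1, -0.6, 37.3, 16.0, 0, 0, 0, 1, -0.9, 44.6, 23.2, 0, 0, 0, 1, -1.3, 50.7, 31.4, 0, 0, 0, 1, -1.6, 55.6, 40.5, 0, 0, 0, 1, -2.0, 59.0, 50.2, 0, 0, 0, 1]'

```text
t: 17.98
ee_pos: [638.1, -149.7, 153.9]
ee_rot: [0.781, 0.625, -0.0, 0.0]
ft_force: [2.4, -3.1, -4.5]
gripper_width: 24.5
gripper_force: 50.8
```

```bash
python3 st.py;  python3 rows.py 65.9 -84.1 156.3 10.73 .15 8
```

```text
17.975 own [ 65.79 -84.31 153.89] F own [ 3.05 -2.49 -4.5 ] w 24.5 rot [-0. -0. -1.]
[-0.4, 1.9, 10.1, 0, 0, 0, 1], [-0.8, 2.4, 20.4, 0, 0, 0, 1], [-1.2, 1.2, 30.6, 0, 0, 0, 1], [-1.6, -1.4, 40.5, 0, 0, 0, 1], [-2.0, -5.5, 49.9, 0, 0, 0, 1], [-2.3, -10.9, 58.7, 0, 0, 0, 1], [-2.6, -17.6, 66.5, 0, 0, 0, 1], [-2.9, -25.4, 73.2, 0, 0, 0, 1], 
end 40.5 -87.0 83.1 11.93
```

Call:
move_arm --steps '[-0.4, 1.9, 10.1, 0, 0, 0, 1, -0.8, 2.4, 20.4, 0, 0, 0, 1, -1.2, 1.2, 30.6, 0, 0, 0, 1, -1.6, -1.4, 40.5, 0, 0, 0, 1, -2.0, -5.5, 49.9, 0, 0, 0, 1, -2.3, -10.9, 58.7, 0, 0, 0, 1, -2.6, -17.6, 66.5, 0, 0, 0, 1, -2.9, -25.4, 73.2, 0, 0, 0, 1]'

```text
t: 18.98
ee_pos: [611.9, -146.5, 82.3]
ee_rot: [0.78, 0.625, 0.0, -0.0]
ft_force: [-2.7, -3.3, -0.2]
gripper_width: 24.6
gripper_force: 51.0
```

```bash
python3 st.py;  python3 rows.py 40.5 -87 83.1 11.93 .15 8
```

```text
18.975 own [ 39.55 -86.88  82.25] F own [-1.93 -3.81 -0.24] w 24.6 rot [ 0.  0. -1.]
[-0.2, -8.7, 5.5, 0, 0, 0, 1], [-0.4, -18.1, 9.6, 0, 0, 0, 1], [-0.5, -28.1, 12.2, 0, 0, 0, 1], [-0.5, -38.3, 13.4, 0, 0, 0, 1], [-0.5, -48.6, 13.0, 0, 0, 0, 1], [-0.4, -58.7, 11.0, 0, 0, 0, 1], [-0.3, -68.4, 7.6, 0, 0, 0, 1], [-0.1, -77.5, 2.8, 0, 0, 0, 1], 
end -37.0 -87.1 80.3 13.13
```

Call:
move_arm --steps '[-0.4, -8.7, 5.5, 0, 0, 0, 1, -0.7, -18.1, 9.6, 0, 0, 0, 1, -1.0, -28.1, 12.2, 0, 0, 0, 1, -1.3, -38.3, 13.4, 0, 0, 0, 1, -1.5, -48.6, 13.0, 0, 0, 0, 1, -1.4, -58.7, 11.0, 0, 0, 0, 1, -1.3, -68.4, 7.6, 0, 0, 0, 1, -1.1, -77.5, 2.8, 0, 0, 0, 1]'

```text
t: 19.98
ee_pos: [536.9, -130.6, 79.6]
ee_rot: [0.78, 0.625, 0.001, 0.001]
ft_force: [4.7, -4.3, -5.6]
gripper_width: 24.5
gripper_force: 50.7
```

```bash
sed -i 's/-84.8/-85.8/' rows.py; python3 st.py;  python3 rows.py -37 -88.1 80.3 13.13 .15 8
```

```text
19.975 own [-37.21 -87.69  79.6 ] F own [ 5.55 -3.16 -5.56] w 24.5 rot [ 0. -0. -1.]
[0.2, -8.2, -6.1, 0, 0, 0, 1], [0.5, -15.5, -13.4, 0, 0, 0, 1], [0.9, -21.5, -21.7, 0, 0, 0, 1], [1.2, -26.3, -30.8, 0, 0, 0, 1], [1.6, -29.6, -40.6, 0, 0, 0, 1], [2.0, -31.5, -50.7, 0, 0, 0, 1], [2.4, -31.8, -60.9, 0, 0, 0, 1], [2.8, -30.6, -71.1, 0, 0, 0, 1], 
end -67.6 -85.3 151.4 14.33
```

Call:
move_arm --steps '[0.2, -8.2, -6.1, 0, 0, 0, 1, 0.5, -15.5, -13.4, 0, 0, 0, 1, 0.9, -21.5, -21.7, 0, 0, 0, 1, 1.2, -26.3, -30.8, 0, 0, 0, 1, 1.6, -29.6, -40.6, 0, 0, 0, 1, 2.0, -31.5, -50.7, 0, 0, 0, 1, 2.4, -31.8, -60.9, 0, 0, 0, 1, 2.8, -30.6, -71.1, 0, 0, 0, 1]'

```text
t: 20.98
ee_pos: [505.3, -120.2, 150.0]
ee_rot: [0.78, 0.626, -0.001, -0.002]
ft_force: [-1.4, 1.5, -12.3]
gripper_width: 24.4
gripper_force: 50.0
```

```bash
python3 st.py;  python3 rows.py -67.6 -85.3 151.4 14.33 .15 8
```

```text
20.975 own [-70.23 -84.43 149.97] F own [ -1.7    1.13 -12.25] w 24.4 rot [-0.  0. -1.]
[0.4, 2.7, -9.9, 0, 0, 0, 1], [0.8, 6.9, -19.3, 0, 0, 0, 1], [1.1, 12.4, -28.0, 0, 0, 0, 1], [1.4, 19.2, -35.8, 0, 0, 0, 1], [1.7, 27.0, -42.4, 0, 0, 0, 1], [1.9, 35.7, -47.8, 0, 0, 0, 1], [2.1, 45.2, -51.8, 0, 0, 0, 1], [2.2, 55.2, -54.4, 0, 0, 0, 1], 
end -12.4 -83.1 205.8 15.53
```

Call:
move_arm --steps '[0.4, 2.7, -9.9, 0, 0, 0, 1, 0.8, 6.9, -19.3, 0, 0, 0, 1, 1.1, 12.4, -28.0, 0, 0, 0, 1, 1.4, 19.2, -35.8, 0, 0, 0, 1, 1.7, 27.0, -42.4, 0, 0, 0, 1, 1.9, 35.7, -47.8, 0, 0, 0, 1, 2.1, 45.2, -51.8, 0, 0, 0, 1, 2.2, 55.2, -54.4, 0, 0, 0, 1]'

```text
t: 21.98
ee_pos: [562.0, -130.4, 207.1]
ee_rot: [0.78, 0.626, 0.001, -0.001]
ft_force: [-4.4, 2.7, -0.5]
gripper_width: 24.6
gripper_force: 51.3
```

```bash
python3 st.py;  python3 rows.py -12.4 -83.1 205.8 15.53 .15 8
```

```text
21.975 own [-12.68 -82.02 207.06] F own [-4.88  1.65 -0.53] w 24.6 rot [-0.  0. -1.]
[0.0, 10.2, -1.1, 0, 0, 0, 1], [0.0, 20.5, -0.6, 0, 0, 0, 1], [-0.1, 30.5, 1.4, 0, 0, 0, 1], [-0.2, 40.2, 4.9, 0, 0, 0, 1], [-0.4, 49.2, 9.8, 0, 0, 0, 1], [-0.7, 57.4, 16.0, 0, 0, 0, 1], [-1.0, 64.6, 23.4, 0, 0, 0, 1], [-1.3, 70.6, 31.7, 0, 0, 0, 1], 
end 58.2 -84.4 174.1 16.73
```

Call:
move_arm --steps '[0.0, 10.2, -1.1, 0, 0, 0, 1, 0.0, 20.5, -0.6, 0, 0, 0, 1, -0.1, 30.5, 1.4, 0, 0, 0, 1, -0.2, 40.2, 4.9, 0, 0, 0, 1, -0.4, 49.2, 9.8, 0, 0, 0, 1, -0.7, 57.4, 16.0, 0, 0, 0, 1, -1.0, 64.6, 23.4, 0, 0, 0, 1, -1.3, 70.6, 31.7, 0, 0, 0, 1]'

```text
t: 22.98
ee_pos: [631.1, -147.8, 172.4]
ee_rot: [0.78, 0.625, 0.0, 0.0]
ft_force: [3.8, 2.4, -3.4]
gripper_width: 24.2
gripper_force: 51.0
```

```bash
python3 st.py;  python3 rows.py 58.2 -84.4 174.1 16.73 .15 8; python3 rows.py 51.7 -87.2 93.1 17.93 .15 8
```

```text
22.975 own [ 58.49 -84.   172.4 ] F own [ 3.23  3.19 -3.36] w 24.2 rot [ 0. -0. -1.]
[-0.4, 4.7, 9.2, 0, 0, 0, 1], [-0.7, 8.0, 18.9, 0, 0, 0, 1], [-1.1, 9.8, 29.0, 0, 0, 0, 1], [-1.5, 10.0, 39.3, 0, 0, 0, 1], [-1.9, 8.7, 49.5, 0, 0, 0, 1], [-2.3, 5.9, 59.4, 0, 0, 0, 1], [-2.7, 1.7, 68.8, 0, 0, 0, 1], [-3.0, -3.9, 77.4, 0, 0, 0, 1], 
end 54.3 -87.4 96.7 17.93
[-0.4, -6.2, 6.8, 0, 0, 0, 1], [-0.7, -13.4, 12.5, 0, 0, 0, 1], [-0.9, -21.6, 16.9, 0, 0, 0, 1], [-1.2, -30.4, 19.9, 0, 0, 0, 1], [-1.3, -40.4, 22.4, 0, 0, 0, 1], [-1.3, -50.7, 23.4, 0, 0, 0, 1], [-1.3, -60.9, 22.8, 0, 0, 0, 1], [-1.2, -71.0, 20.7, 0, 0, 0, 1], 
end -19.3 -88.4 72.4 19.13
```

Call:
move_arm --steps '[-0.4, 4.7, 9.2, 0, 0, 0, 1, -0.7, 8.0, 18.9, 0, 0, 0, 1, -1.1, 9.8, 29.0, 0, 0, 0, 1, -1.5, 10.0, 39.3, 0, 0, 0, 1, -1.9, 8.7, 49.5, 0, 0, 0, 1, -2.3, 5.9, 59.4, 0, 0, 0, 1, -2.7, 1.7, 68.8, 0, 0, 0, 1, -3.0, -3.9, 77.4, 0, 0, 0, 1]'

```text
t: 23.98
ee_pos: [624.5, -149.6, 95.2]
ee_rot: [0.78, 0.625, -0.0, -0.001]
ft_force: [-4.1, 3.8, -1.1]
gripper_width: 24.5
gripper_force: 51.2
```

```bash
python3 st.py;  python3 rows.py 54.3 -87.4 96.7 17.93 .15 6;
```

```text
23.975 own [ 52.44 -87.11  95.24] F own [-4.84  2.84 -1.09] w 24.5 rot [-0.  0. -1.]
[-0.3, -6.8, 7.7, 0, 0, 0, 1], [-0.6, -14.7, 14.3, 0, 0, 0, 1], [-0.8, -23.5, 19.6, 0, 0, 0, 1], [-1.0, -33.0, 23.5, 0, 0, 0, 1], [-1.1, -43.0, 26.0, 0, 0, 0, 1], [-1.1, -53.3, 27.0, 0, 0, 0, 1], 
end 1.0 -88.5 69.7 18.83
```

Call:
move_arm --steps '[-0.3, -6.8, 7.7, 0, 0, 0, 1, -0.6, -14.7, 14.3, 0, 0, 0, 1, -0.8, -23.5, 19.6, 0, 0, 0, 1, -1.0, -33.0, 23.5, 0, 0, 0, 1, -1.1, -43.0, 26.0, 0, 0, 0, 1, -1.1, -51.0, 27.0, 0, 0, 0, 1, -1.1, -54.5, 27.0, 0, 0, 0, 1, -1.1, -54.5, 27.0, 0, 0, 0, 1]'

```text
t: 24.98
ee_pos: [572.5, -139.0, 69.2]
ee_rot: [0.78, 0.625, 0.0, 0.0]
ft_force: [1.9, 2.9, 2.3]
gripper_width: 23.9
gripper_force: 51.5
```

```bash
python3 st.py
```

```text
24.975 own [ -0.56 -88.16  69.17] F own [1.2  3.26 2.29] w 23.9 rot [ 0.  0. -1.]
```

Call:
move_arm --steps '[0, 0, 0, 0, 0, 0, 0.6, 0, 0, 0, 0, 0, 0, 0.3, 0, 0, 0, 0, 0, 0, 0, 0, 0, 0, 0, 0, 0, 0, 0, 0, 0, 0, 0, 0, 0]'

```text
t: 25.6
ee_pos: [572.3, -139.3, 68.8]
ee_rot: [0.78, 0.625, -0.0, 0.0]
ft_force: [0.6, -0.1, -1.1]
gripper_width: 85.4
gripper_force: 0.0
```

Call:
move_arm --steps '[0, 0, -15, 0, 0, 0, 0, 0, 0, -40, 0, 0, 0, 0, -5, 0, -80, 0, 0, 0, 0, -10, 0, -120, 0, 0, 0, 0, -15, 0, -160, 0, 0, 0, 0, -20, 0, -180, 0, 0, 0, 0, -20, 0, -180, 0, 0, 0, 0, -20, 0, -180, 0, 0, 0, 0]'

```text
t: 26.6
ee_pos: [567.6, -158.2, 248.2]
ee_rot: [0.78, 0.625, -0.0, -0.001]
ft_force: [-0.9, -0.0, -1.0]
gripper_width: 85.4
gripper_force: 0.0
```

```bash
python3 st.py; python3 chk.py; python3 - <<'E'
from h import *
import cv2
cv2.imwrite('pics/w4.png',ctrl.snapshot('wrist')[...,::-1])
E
```

```text
26.6 own [  -1.16 -107.97  248.19] F own [-0.84 -0.23 -0.98] w 85.4 rot [-0.  0. -1.]
scene ((0.2590687399910294, -0.4762606012892405), 0.8553013483683268) 8.116285
top ((0.48778754158190196, 0.025648330655229756), 0.9789088444356565) 4.4060607[ WARN:0@0.961] global loadsave.cpp:1063 imwrite_ Unsupported depth image for selected encoder is fallbacked to CV_8U.
```

View pics/w4.png

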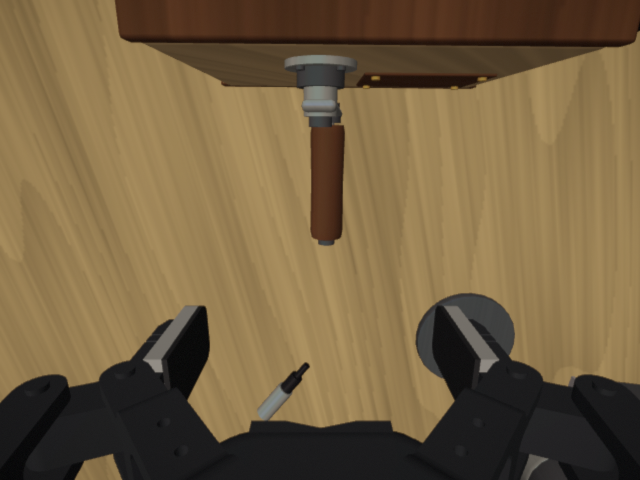

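The handle hangs straight down at (325,180), below the nut at (320,115). The arm is clear of everything, and the organ has shifted only about 1–1.5 mm.

```bash
python3 -c "
from station import ctrl
print(ctrl.hand_in())"
```

```text
the job is handed in; nothing more can be done
None
```

I drew the stop knob about 25 mm out, turned the crank three full turns clockwise, and let go with the handle hanging straight down. The organ shifted about 1.5 mm; I kept the pace at 1.2 rad/s through turns two and three but never checked the reservoir pointer on camera. The job is handed in, with no verdict shown.

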